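Load the battery tester in bay order and start it

TASK

Load the teal battery tester in order: lower the blue power pack flat into the bay with one white dot, then the yellow pack into the bay with two dots, then the red pack into the bay with three dots, setting each one down on the bay's floor before letting it go. When all three lie in their bays, push the green start button fully down and let it come back up. Leave everything else on the bench where it is.

Things in the scene. Friction and masses are not known exactly. Their poses are not given: they have to be found in the camera images.
- pack_blue: blue power pack with black ends: a plain block 120 x 40 x 50 mm (x, y, z), about 0.4 kg, lying flat on the table. Origin: centre of its underside; x along its length, z up. It may go into its bay either way round. Loose.
- pack_yellow: yellow power pack with black ends: a plain block 120 x 40 x 50 mm (x, y, z), about 0.4 kg, lying flat on the table. Origin: centre of its underside; x along its length, z up. It may go into its bay either way round. Loose.
- pack_red: red power pack with black ends: a plain block 120 x 40 x 50 mm (x, y, z), about 0.4 kg, lying flat on the table. Origin: centre of its underside; x along its length, z up. It may go into its bay either way round. Loose.
- bay1_floor (a point): inner floor centre of the tester bay marked with one white dot on a black block (34 x 56 mm, top 16 mm above this floor) at its +x end. A fixed grey open tray, inside 128 x 48 mm (x, y), walls 4 mm thick, 14 mm above this floor, which is 34 mm above the table; x lengthwise, z up. The bays lie side by side, 90 mm apart, in any order.
- bay2_floor (a point): inner floor centre of the tester bay marked with two white dots on a black block (34 x 56 mm, top 16 mm above this floor) at its +x end. A fixed grey open tray, inside 128 x 48 mm (x, y), walls 4 mm thick, 14 mm above this floor, which is 34 mm above the table; x lengthwise, z up. The bays lie side by side, 90 mm apart, in any order.
- bay3_floor (a point): inner floor centre of the tester bay marked with three white dots on a black block (34 x 56 mm, top 16 mm above this floor) at its +x end. A fixed grey open tray, inside 128 x 48 mm (x, y), walls 4 mm thick, 14 mm above this floor, which is 34 mm above the table; x lengthwise, z up. The bays lie side by side, 90 mm apart, in any order.
- start_top (a point): centre of the top of the green start button, 36 mm diameter, on the ledge of the tester on the robot's side of the bays; it is pressed straight down, 6 mm of travel, about 5 N at the bottom, and springs back.
- start (a joint): travel of the start button in m: 0 up, 0.006 fully down.
- tester: teal battery tester base, 245 x 300 x 30 mm, fixed to the table; origin on its underside, below the middle bay's centre; x points from the button ledge to the bays.
- hard_drive: the bare aluminium hard drive, 102 x 147 x 26 mm, lying flat; a bystander, loose, origin at the centre of its underside.
- circuit_board: the green circuit board, 130 x 90 mm, parts up to 20 mm tall; a bystander, loose, origin at the centre of its underside.
- motor: the small steel motor standing on end, 36 mm diameter, 62 mm tall with its shaft; a bystander, loose, origin at the centre of its underside.
- bowl: the steel bowl, 130 mm across, 50 mm tall; a bystander, loose, origin at the centre of its underside.
- screwdriver: the screwdriver with a red handle, lying flat; a bystander, loose, origin on its underside, near its middle.
Mind the look-alikes: they are no part of the job. Of the things that look like the pack_yellow, the larger one is meant.

How it is judged:
By the outcome, as a careful person would: the job done as asked, in the order asked, and still so for the second after the job is handed in, with the robot touching nothing.
It also fails if it takes over 72 s, if anything falls off the work surface, if the arm or the gripper's body presses on something with over 40 N, if the wrist force passes 120 N, or if a joint passes its speed limit or range.

ROBOT

A 6-joint arm with a two-finger parallel gripper is mounted at the origin on the work surface. World frame = base frame: x ahead of the robot, y to its left, z up, the work surface at z = 0. Lengths are in m, angles in rad, forces in N, time in s.
With the tool pointing down it reaches from about 0.3 to 0.85 m from the base axis. Payload 5.4 kg.
Tool frame: the origin (TCP) lies on the centre line of the jaws, within the pads' length; the fingertips stand 17 mm ahead of it and the grasp point (between the pads) lies 2 mm behind it; z points along the fingers, y is the line along which they close (so a half turn about z gives the same grasp; the last joint's range is limited). The gripper opens to 85 mm and grips with 20 to 120 N. Pads are 22 mm wide; open, the fingers measure 114 mm over their backs; the gripper's body (76 mm by 85 mm) begins 54 mm behind the grasp point. The pads swing forward as they close: fully open they stand 13 mm farther back than shut.
Start: joints at [-1.313, 0.158, 1.597, -0, 1.386, -0.21], TCP at [0.259, -0.513, 0.248] pointing down, gripper open.
Joint ranges: [-2.91, 2.91], [-0.94, 2.29], [0.18, 2.7], [-1.29, 4.43], [0.17, 2.64], [-3, 3]. Speed limits (rad/s): [2.57, 2.57, 3.14, 3.14, 3.14, 3.14].

INTERFACE

Orientations are given as a unit quaternion [w, x, y, z].
In Python, from workcell import ctrl gives the robot as it stands. The module is installed in compiled form; this text tells all that it offers.
- The arm moves only by the shell command python3 -m pendant 'ROWS' [FORCE]. ROWS is text: rows parted by semicolons, each of 7 numbers parted by spaces: the turn, a rotation vector about the tool's x, y, z in rad, then the shift along the tool's x, y, z in m, then the closure, from 0 (fully open) to 1 (shut). In form: rx ry rz tx ty tz gripper; .... A call has 1 to 5 rows; each row is the pose to reach, as a shift and turn from the pose commanded when the call began, along the tool's axes at that moment; what a row does not reach only later rows make up. A row lasts 1/10 s, in which the tool goes at most 50 mm and 8.59 degrees, less where a joint would pass 70% of its speed; a pose out of reach is approached as far as the arm can. A call with a gripper value outside its range is refused whole. The fingers move at their own pace and stop on an object; FORCE is the grip in N (left out, the last holds). Time passes only in rows, so rows that repeat a pose let the fingers close. It gives the time, the measured TCP pose, the force, the opening and the grip force at its end, in the units of the state.
- ctrl.sense(): the state, without advancing time (a new reading comes with each control period).
- ctrl.grab_frame(name): name is "side" or "top"; returns a dict with "img" (384x512x3 uint8, blue, green, red), "z_map" (384x512 float32, m along the optical axis (not along the pixel's ray), 0 where there is no reading), "fx", "fy", "cx", "cy" (pixels), "k1" (the pictures are not rectified: a ray, as slopes to the right and down, at radius r is drawn at 1 + k1 r^2 times it, then the intrinsics apply), "R" (3x3) and "t" (3): a world point X has camera coordinates R X + t. Camera axes: x right, y down, z forward; pixel columns grow to the right and rows downward; lengths in m; the calibration is good to about 2 mm. A picture is of the moment at which its call begins.
- ctrl.job_done(): hands the job in; it is judged then, once.
Trained networks look in a picture, given as the dict that the camera call returned (one of the last four; its "shot" number tells which), for a name from the list of things; names that differ only in an ending like _2 or _b are one class to them, and where a whole thing is asked for, a point or a joint stands for the part that bears it (a point fixed in the world has none). Each returns a list of dicts, best first, with "conf" (0 to 1); they miss things now and then, are a little off and sometimes report something else, mostly with a low value. They report only what shows in the picture. A call takes as long as a camera call. They do not tell look-alikes from the thing itself.
- ctrl.recognise(target, picture): "uv" ([column, row] in pixels, amid what is visible of it).
- ctrl.outline_of(target, picture): "mask" (384x512 bool, what is visible of it) and "uv" ([column, row] in pixels, amid what is visible of it).
- ctrl.pinpoint(target, picture): "uv" ([column, row] in pixels: a listed point, or the origin of a listed thing).
The state is a dict: "t": time; "joints": joint angles; "qd": joint speeds; "tau": joint torques, N m; "eef_pos": TCP position; "ee_rot": TCP orientation; "force": force on the tool from outside, world axes, zero at the start; "ft_torque": the same for the moment, N m; "gripper_width": finger opening in m; "gripper_force": force on a finger pad.
Only numpy, scipy, OpenCV 4.12 (cv2) and the standard library are available. Lean on these libraries where they do the work, as an engineer would, in place of code of your own. Each camera call takes 0.05 s, during which the arm holds its last target. There are 200 camera calls.

## Working session

There is one attempt and no reset: what is moved stays moved. The work goes in short steps, Python scripts to look and compute and a shell command to move; the robot and the scene stay as the last step left them, time stands still between calls to the robot, and variables do not carry over. Pictures are saved under pics/ and viewed, at most 10 in all, crops included, and the job is handed in when it is done.

```bash
mkdir -p pics
cat > h.py <<'E'
import numpy as np, cv2
from workcell import ctrl
from scipy.spatial.transform import Rotation as Rn
def cloud(f):
    h,w=f["z_map"].shape
    u,v=np.meshgrid(np.arange(w),np.arange(h))
    xd=np.stack([(u-f["cx"])/f["fx"],(v-f["cy"])/f["fy"]],-1)
    x=xd.copy()
    for _ in range(8): x=xd/(1+f["k1"]*(x**2).sum(-1,keepdims=True))
    z=f["z_map"][...,None]
    P=np.concatenate([x*z,z],-1)
    return (P-np.array(f["t"]))@np.array(f["R"])  # world, R^T(P-t)
def toolpose():
    s=ctrl.sense(); q=np.array(s["ee_rot"]); return np.array(s["eef_pos"]),Rn.from_quat(q[[1,2,3,0]]).as_matrix()
def shift(target):
    p,R=toolpose(); return R.T@(np.array(target)-p)
E
python3 - <<'E'
from h import *
s=ctrl.sense(); print(s)
for n in ("top","side"):
    f=ctrl.grab_frame(n); cv2.imwrite(f"pics/{n}0.png",cv2.resize(f["img"],(768,576)))
    C=cloud(f); np.save(n+"0.npy",C)
    print(n,f["k1"],(f["z_map"]==0).mean(), -np.array(f["R"]).T@f["t"])
    for k in ["pack_blue","pack_yellow","pack_red","tester","hard_drive","circuit_board","motor","bowl","screwdriver"]:
        for d in ctrl.outline_of(k,f):
            P=C[d["mask"]&(f["z_map"]>0)]
            print(k,round(d["conf"],2),np.round(d["uv"]),d["mask"].sum(),np.median(P,0).round(3) if len(P) else None)
    for k in ["bay1_floor","bay2_floor","bay3_floor","start_top"]:
        for d in ctrl.pinpoint(k,f):
            u,v=np.round(d["uv"]).astype(int); print(k,round(d["conf"],2),u,v,C[min(v,383),min(u,511)].round(3))
E
```

```text
{'t': 0.0, 'joints': array([-1.31309244e+00,  1.59053961e-01,  1.59826351e+00,  1.45393556e-05,
        1.38618713e+00, -2.10060604e-01]), 'qd': array([-0.00012407,  0.00050725,  0.00039728, -0.00010723,  0.00149013,
        0.00123445]), 'tau': array([ 6.63592436e-04, -3.95991111e+01, -3.31430769e+01, -5.92373067e-05,
        8.10797908e-03, -4.67880113e-05]), 'eef_pos': array([ 0.25911775, -0.51265984,  0.24729844]), 'ee_rot': array([-9.55875898e-04,  9.72773861e-01,  2.31754397e-01, -1.56279401e-05]), 'force': array([ 0.20993587, -0.489387  ,  0.38621256]), 'ft_torque': array([-0.0394589 ,  0.01009157,  0.01866151]), 'gripper_force': 0.0, 'gripper_width': 0.08463553332699103}
top -0.08743305035160565 0.004023234049479167 [ 0.33884472 -0.02809146  1.13582734]
pack_blue 0.67 [318. 153.] 693 [ 0.602 -0.198  0.051]
pack_yellow 0.81 [316. 261.] 328 [ 0.314 -0.181  0.036]
pack_yellow 0.75 [386. 141.] 1400 [ 0.647 -0.39   0.006]
pack_yellow 0.73 [284. 205.] 744 [ 0.464 -0.1    0.051]
pack_yellow 0.53 [174. 157.] 1385 [0.6   0.201 0.037]
pack_red 0.87 [383. 206.] 875 [ 0.46  -0.351  0.05 
[... 897 characters left out ...]
_red 0.73 [316. 137.] 672 [ 0.456 -0.341  0.042]
tester 0.63 [198. 260.] 6069 [0.507 0.23  0.029]
hard_drive 0.71 [192. 159.] 1326 [ 0.756 -0.064  0.025]
circuit_board 0.63 [270. 119.] 686 [ 0.649 -0.385  0.004]
circuit_board 0.59 [254. 149.] 696 [ 0.602 -0.188  0.045]
circuit_board 0.38 [218. 251.] 155 [0.478 0.183 0.051]
motor 0.53 [296. 166.] 218 [ 0.45  -0.209  0.034]
bowl 0.52 [388. 160.] 105 [ 0.224 -0.377  0.035]
screwdriver 0.72 [232. 122.] 161 [ 0.728 -0.294  0.021]
bay1_floor 0.83 182 239 [0.587 0.186 0.03 ]
bay2_floor 0.92 162 267 [0.577 0.28  0.034]
bay3_floor 0.56 195 218 [0.597 0.114 0.032]
start_top 0.73 274 195 [ 0.454 -0.072  0.03 ]
start_top 0.46 214 253 [0.484 0.187 0.049]
```

View pics/top0.png

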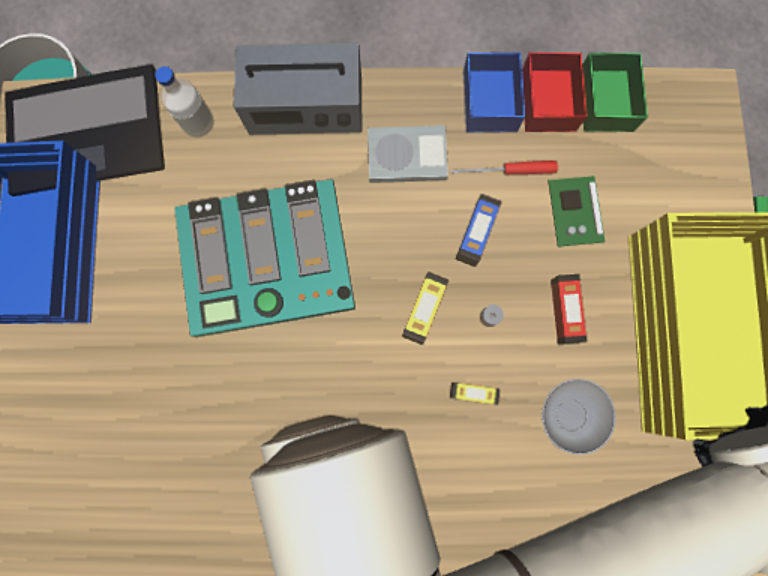

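View pics/side0.png

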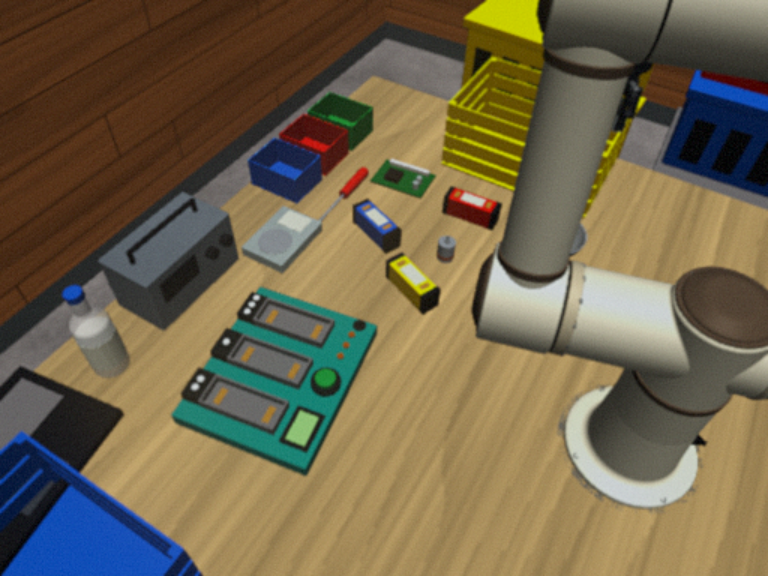

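The top view shows the bays left to right as two dots (205,245), one dot (258,245) and three dots (308,240), with the button at (267,302), all in the doubled picture. There are two yellow packs: (426,307), 120 mm long, and (475,393), clearly smaller. The one at (426,307) is the larger, so it is the one meant. I'll confirm it in a crop and measure.

```bash
cat >> h.py <<'E'
def planept(f,uv,z):
    uv=np.asarray(uv,float).reshape(-1,2)
    xd=(uv-[f["cx"],f["cy"]])/[f["fx"],f["fy"]]; x=xd.copy()
    for _ in range(8): x=xd/(1+f["k1"]*(x**2).sum(-1,keepdims=True))
    R=np.array(f["R"]); d=np.c_[x,np.ones(len(x))]@R; c=-R.T@np.array(f["t"])
    return (c+d*((z-c[2])/d[:,2])[:,None])
def rect(f,mask,z):
    # large component -> min area rect on plane z; add half-pixel growth by using area
    n,l,st,_=cv2.connectedComponentsWithStats(mask.astype(np.uint8)); 
    if n<2: return None
    k=1+np.argmax(st[1:,4]); m=l==k
    v,u=np.nonzero(m); P=planept(f,np.c_[u,v],z)[:,:2].astype(np.float32)
    (c,(w,h),a)=cv2.minAreaRect(P*1000)
    if w<h: w,h,a=h,w,a+90
    mu=P.mean(0); ev,V=np.linalg.eigh(np.cov(P.T)); d=V[:,1]
    return np.round(c,1),round(w,1),round(h,1),round((a+90)%180-90,1),"mean",(mu*1000).round(1),"yaw",round(float((np.degrees(np.arctan2(d[1],d[0]))+90)%180-90),1),"LxW",np.sqrt(12*ev[::-1]).round(4)
E
python3 - <<'E'
from h import *
fs={}
for n in ("top","side"):
    f=ctrl.grab_frame(n); C=cloud(f); Z=C[...,2]; fs[n]=f
    if n=="top": cv2.imwrite("pics/crop1.png",cv2.resize(f["img"][120:280,260:410],None,fx=3.7,fy=3.7,interpolation=cv2.INTER_CUBIC))
    for k,c in dict(blue=(.602,-.197),yellow=(.464,-.1),red=(.46,-.35),small=(.314,-.181)).items():
        near=np.hypot(C[...,0]-c[0],C[...,1]-c[1])<.085
        zt=np.percentile(Z[near],97); m=near&(Z>.044 if k!="small" else Z>.02)
        print(n,k,round(zt,4),rect(f,m,.05 if k!="small" else .036))
    hsv=cv2.cvtColor(f["img"],cv2.COLOR_BGR2HSV)
    reg=(C[...,0]>.35)&(C[...,0]<.75)&(C[...,1]>0)&(C[...,1]<.4)
    teal=reg&(hsv[...,0]>78)&(hsv[...,0]<98)&(hsv[...,1]>120)&(Z>.022)
    v,u=np.nonzero(teal); P=planept(f,np.c_[u,v],.03)[:,:2]
    print(n,"tester",cv2.minAreaRect((P*1000).astype(np.float32)))
    gr=reg&(hsv[...,0]>50)&(hsv[...,0]<75)&(hsv[...,1]>150)
    print("button",rect(f,gr&(Z>.04),.05), Z[gr&(Z>.04)].mean())
    for k in ["bay1_floor","bay2_floor","bay3_floor","start_top"]:
        for d in ctrl.pinpoint(k,f): print(k,round(d["conf"],2),np.round(d["uv"],1),planept(f,d["uv"],.05 if k=="start_top" else .034).round(4))
    # trays: raised (non-teal) walls and floor, gray low saturation
    g=reg&(hsv[...,1]<60)&(hsv[...,2]>60)&(hsv[...,2]<190)&(Z>.028)&(Z<.041)
    nn,l,st,_=cv2.connectedComponentsWithStats(g.astype(np.uint8))
    for k in range(1,nn):
        if st[k,4]>150: print("gray",st[k,4],rect(f,l==k,.034))
E
```

```text
top blue 0.0532 (array([ 607.1, -200.8]), 123.1, 40.5, -22.5, 'mean', array([ 606.6, -200.6], dtype=float32), 'yaw', -22.8, 'LxW', array([0.1231, 0.0404]))
top yellow 0.0533 (array([465.2, -99.9]), 121.1, 39.7, -23.0, 'mean', array([464.8, -99.8], dtype=float32), 'yaw', -23.0, 'LxW', array([0.1214, 0.0401]))
top red 0.0531 (array([ 458.9, -357.4]), 121.8, 42.6, 3.4, 'mean', array([ 459.1, -357.4], dtype=float32), 'yaw', 2.8, 'LxW', array([0.1214, 0.0415]))
top small 0.0366 (array([ 313.7, -183.4]), 81.8, 27.5, 81.0, 'mean', array([ 314.1, -182.6], dtype=float32), 'yaw', 81.5, 'LxW', array([0.0811, 0.0271]))
top tester ((563.6201171875, 193.15875244140625), (241.69627380371094, 297.8160705566406), 9.370903968811035)
button None nan
bay1_floor 0.92 [176.2 164.1] [[0.581  0.1882 0.034 ]]
bay2_floor 0.67 [139.8 168.9] [[0.5693 0.2882 0.034 ]]
bay3_floor 0.84 [208.3 161.2] [[0.5878 0.1005 0.034 ]]
bay3_floor 0.3 [378.5 273. ] [[ 0.2823 -0.3465  0.034 ]]
bay3_floor 0.19 [175.7 165.5] [[0.5772 0.1895 0.034 ]]
start_top 0.5 [177.8 201.9] [[0.4753 0.179  0.05  ]]
gray 693 (array([598.8, 108.8
[... 1330 characters left out ...]
[[0.5902 0.1958 0.034 ]]
bay2_floor 0.55 [164.1 269.2] [[0.5682 0.2821 0.034 ]]
bay2_floor 0.38 [314.5 142.2] [[ 0.4491 -0.3324  0.034 ]]
bay3_floor 0.88 [196.4 215. ] [[0.599  0.1049 0.034 ]]
gray 458 (array([605. , 101.2]), 127.4, 45.9, 9.3, 'mean', array([603.6, 102.1], dtype=float32), 'yaw', 9.9, 'LxW', array([0.1174, 0.0436]))
gray 549 (array([589.2, 191. ]), 124.9, 46.5, 9.4, 'mean', array([588.7, 191.8], dtype=float32), 'yaw', 9.8, 'LxW', array([0.1165, 0.0449]))
gray 675 (array([574.7, 282.2]), 126.0, 45.5, 9.4, 'mean', array([574.1, 282.2], dtype=float32), 'yaw', 9.7, 'LxW', array([0.1174, 0.0469]))<stdin>:16: RuntimeWarning: Mean of empty slice.
  ret = ret.dtype.type(ret / rcount)
```

View pics/crop1.png

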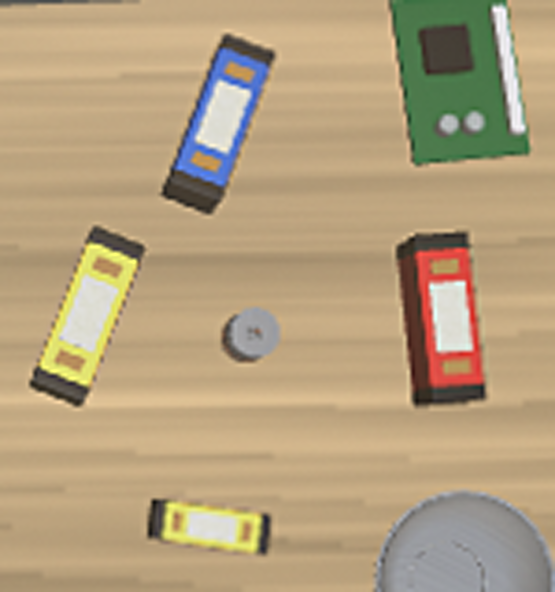

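The crop confirms it: the large yellow pack is at crop (87,315), the small look-alike is at (210,525), blue is at (218,125) and red is at (445,318). I'll go to the blue pack first.

```bash
cat > plan.py <<'E'
import sys; from h import *
x,y,z,yaw=map(float,sys.argv[1:5]); p,R=toolpose(); a=np.radians(yaw)
best=None
for s in (0,np.pi):
    T=np.array([[np.cos(a+s),np.sin(a+s),0],[np.sin(a+s),-np.cos(a+s),0],[0,0,-1]])
    rv=Rn.from_matrix(R.T@T).as_rotvec()
    if best is None or np.linalg.norm(rv)<np.linalg.norm(best): best=rv
s=ctrl.sense()
print("at",p.round(4),"rot",best.round(4),"shift",(R.T@(np.array([x,y,z])-p)).round(4),"t",round(s["t"],2),"F",s["force"].round(1),"w",round(s["gripper_width"],4),round(s["gripper_force"],1),"j",s["joints"].round(2))
E
python3 plan.py .607 -.199 .2 -22.6
```

```text
at [ 0.2592 -0.5132  0.2483] rot [-0.     -0.      0.8622] shift [ 0.4521 -0.1237  0.0483] t 1.9 F [-0.5  0.8  0.6] w 0.0852 0.0 j [-1.31  0.16  1.6   0.    1.39 -0.21]
```

```bash
python3 -m pendant '0 0 0.862 0.452 -0.124 0.048 0; 0 0 0.862 0.452 -0.124 0.048 0; 0 0 0.862 0.452 -0.124 0.048 0; 0 0 0.862 0.452 -0.124 0.048 0; 0 0 0.862 0.452 -0.124 0.048 0' 40; python3 plan.py .607 -.199 .15 -22.6
```

```text
t: 2.4
eef_pos: [0.432, -0.3574, 0.2247]
ee_rot: [0.0, 0.993, -0.117, 0.0]
force: [-0.1, -1.2, 0.1]
gripper_width: 0.0854
gripper_force: 0.0
at [ 0.432  -0.3574  0.2247] rot [ 0.0002 -0.0004  0.1601] shift [ 0.1334 -0.1947  0.0747] t 2.4 F [-0.1 -1.2  0.1] w 0.0854 0.0 j [-0.91  0.14  1.67  0.    1.34  0.9 ]
```

```bash
python3 -m pendant '0 0 0.16 0.1334 -0.1947 0.0747 0; 0 0 0.16 0.1334 -0.1947 0.0747 0; 0 0 0.16 0.1334 -0.1947 0.0747 0; 0 0 0.16 0.1334 -0.1947 0.0747 0; 0 0 0.16 0.1334 -0.1947 0.0747 0'>/dev/null; python3 -m pendant '0 0 0 0 0 0 0;0 0 0 0 0 0 0'
python3 - <<'E'
from h import *
f=ctrl.grab_frame("side"); C=cloud(f)
cv2.imwrite("pics/hover.png",cv2.resize(f["img"][80:230,170:330],None,fx=4,fy=4))
p,R=toolpose(); L=(C-p)@R
near=(np.abs(L[...,0])<.03)&(np.abs(L[...,1])<.08)&(C[...,2]>.065)&(L[...,2]>-.03)
print(p, "tip ahead",np.percentile(L[...,2][near],[90,97,99.5]).round(4)); q=L[near]
print(np.c_[q[q[:,2]>-.005]].round(3)[::8])
C2=cloud(g:=ctrl.grab_frame("side"))
E
python3 plan.py .607 -.199 .05 -22.6
```

```text
t: 3.1
eef_pos: [0.6043, -0.199, 0.1495]
ee_rot: [-0.0, 0.981, -0.192, -0.001]
force: [1.0, 0.0, 0.7]
gripper_width: 0.0856
gripper_force: 0.0
[ 0.60407352 -0.20018357  0.15032143] tip ahead [-0.0001  0.0022  0.0048]
[[ 0.011  0.042 -0.003]
 [ 0.     0.042  0.001]
 [ 0.007 -0.056 -0.   ]
 [-0.01  -0.05   0.002]]
at [ 0.6039 -0.2009  0.1508] rot [ 0.0006 -0.0008  0.0052] shift [ 0.002  -0.003   0.1008] t 3.2 F [ 1.1 -0.1 -1.1] w 0.0851 0.0 j [-0.51  0.4   1.5  -0.    1.24  1.45]
```

View pics/hover.png

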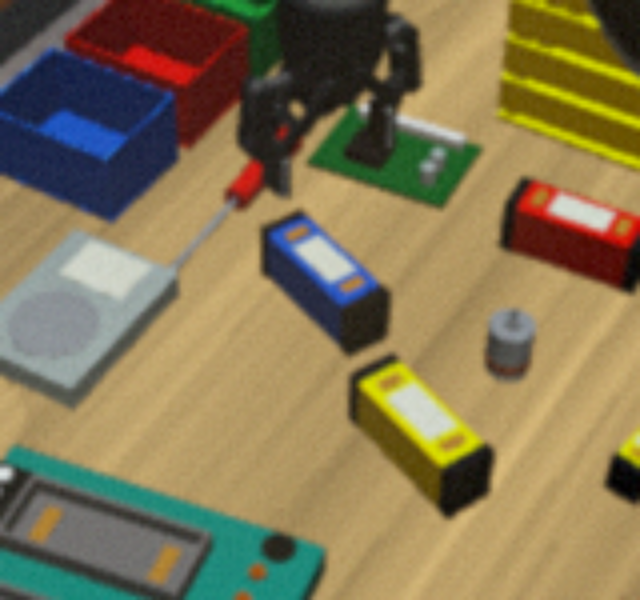

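```bash
python3 -m pendant '0 0 0.005 0.002 -0.003 0.04 0; 0 0 0.005 0.002 -0.003 0.08 0; 0 0 0.005 0.002 -0.003 0.105 0; 0 0 0.005 0.002 -0.003 0.120 0; 0 0 0.005 0.002 -0.003 0.120 0' 40; python3 -m pendant '0 0 0 0 0 0 1;0 0 0 0 0 0 1;0 0 0 0 0 0 1;0 0 0 0 0 0 1;0 0 0 0 0 0 1'  ; python3 -m pendant '0 0 0 0 0 0 1;0 0 0 0 0 0 1;0 0 0 0 0 0 1'; python3 plan.py .607 -.199 .15 -22.6
```

```text
t: 3.7
eef_pos: [0.6054, -0.1984, 0.0287]
ee_rot: [-0.0, 0.981, -0.196, -0.002]
force: [-0.1, -0.1, -0.1]
gripper_width: 0.0852
gripper_force: 0.0
t: 4.2
eef_pos: [0.6083, -0.1991, 0.0324]
ee_rot: [0.001, 0.981, -0.195, 0.002]
force: [-1.6, -1.5, 6.0]
gripper_width: 0.0395
gripper_force: 42.9
t: 4.5
eef_pos: [0.6084, -0.1991, 0.0324]
ee_rot: [0.001, 0.981, -0.195, 0.002]
force: [-1.9, -1.6, 6.8]
gripper_width: 0.0394
gripper_force: 42.9
at [ 0.6084 -0.1991  0.0324] rot [ 0.0012 -0.0035  0.0012] shift [-0.0009  0.0006 -0.1176] t 4.5 F [-1.9 -1.6  6.8] w 0.0394 42.9 j [-0.5   0.56  1.54 -0.    1.04  1.46]
```

```bash
python3 -m pendant '0 0 0 0 0 -0.03 1;0 0 0 0 0 -0.06 1;0 0 0 0 0 -0.1 1;0 0 0 0 0 -0.12 1;0 0 0 0 0 -0.12 1' 50; python3 plan.py .588 .195 .15 9.3
```

```text
t: 5.0
eef_pos: [0.609, -0.1986, 0.1538]
ee_rot: [0.001, 0.981, -0.195, 0.003]
force: [0.6, -0.8, -4.2]
gripper_width: 0.0395
gripper_force: 53.5
at [ 0.609  -0.1986  0.1538] rot [ 0.0022 -0.0062 -0.5555] shift [-0.1702 -0.3556  0.0026] t 5.0 F [ 0.6 -0.8 -4.2] w 0.0395 53.5 j [-0.5   0.4   1.49  0.    1.24  1.46]
```

```bash
python3 -m pendant '0 0 -0.11 -0.034 -0.071 0 1;0 0 -0.22 -0.068 -0.142 0 1;0 0 -0.33 -0.102 -0.213 0 1;0 0 -0.44 -0.136 -0.284 0 1;0 0 -0.5555 -0.17 -0.3556 0 1' ; python3 plan.py .588 .195 .15 9.3
```

```text
t: 5.5
eef_pos: [0.5916, 0.054, 0.1472]
ee_rot: [-0.001, 0.997, 0.083, -0.002]
force: [0.6, -0.4, -4.8]
gripper_width: 0.0395
gripper_force: 53.6
at [0.5916 0.054  0.1472] rot [-0.0016  0.0047  0.0041] shift [ 0.0198 -0.1397 -0.0027] t 5.5 F [ 0.6 -0.4 -4.8] w 0.0395 53.6 j [-0.11  0.3   1.63  0.    1.21  1.29]
```

```bash
python3 -m pendant '0 0 0.004 0.007 -0.05 0 1;0 0 0.004 0.013 -0.095 0 1;0 0 0.004 0.02 -0.135 0 1;0 0 0.004 0.02 -0.14 0 1;0 0 0.004 0.02 -0.14 0 1' >/dev/null;python3 -m pendant '0 0 0 0 0 0 1;0 0 0 0 0 0 1'; python3 plan.py .588 .195 .1 9.3
```

```text
t: 6.2
eef_pos: [0.5908, 0.1917, 0.1493]
ee_rot: [0.0, 0.997, 0.078, -0.001]
force: [-0.2, -0.0, -5.2]
gripper_width: 0.0395
gripper_force: 53.8
at [0.5908 0.1917 0.1493] rot [ 0.0003  0.0016 -0.006 ] shift [-0.0022 -0.0037  0.0493] t 6.2 F [-0.2 -0.  -5.2] w 0.0395 53.8 j [ 0.12  0.36  1.55 -0.    1.23  1.53]
```

```bash
python3 -m pendant '0 0 -0.006 -0.002 -0.004 0.03 1;0 0 -0.006 -0.002 -0.004 0.057 1;0 0 -0.006 -0.002 -0.004 0.057 1;0 0 -0.006 -0.002 -0.004 0.057 1'
python3 - <<'E'
from h import *
ims=[]
for n in ("top","side"):
    f=ctrl.grab_frame(n); C=cloud(f); np.savez(n+"1.npz",C=C,**{k:f[k] for k in f if k!="shot"})
    c=(70,100,250,250) if n=="top" else (110,180,280,330)
    im=f["img"][c[1]:c[3],c[0]:c[2]]; ims.append(cv2.resize(im,(400,400) if False else None,fx=2.3,fy=2.3,interpolation=cv2.INTER_CUBIC))
h=max(i.shape[0] for i in ims); ims=[cv2.copyMakeBorder(i,0,h-i.shape[0],0,0,0) for i in ims]
cv2.imwrite("pics/bay.png",np.hstack(ims))
E
python3 plan.py .588 .195 .07 9.3
```

```text
t: 6.6
eef_pos: [0.5884, 0.1958, 0.0932]
ee_rot: [0.0, 0.997, 0.081, -0.001]
force: [0.2, 0.2, -4.1]
gripper_width: 0.0391
gripper_force: 53.7
at [0.5901 0.1964 0.0954] rot [ 0.0002 -0.0036  0.0009] shift [-0.0024  0.001   0.0254] t 6.7 F [-0.6  0.  -4.7] w 0.0395 53.7 j [ 0.13  0.43  1.58 -0.    1.13  1.53]
```

View pics/bay.png

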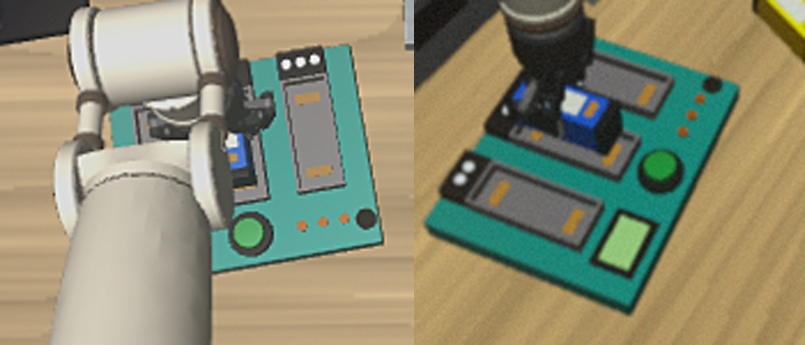

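Run:
```python
from h import *
a=np.radians(9.3); ax=np.array([np.cos(a),np.sin(a)]); ay=np.array([-np.sin(a),np.cos(a)]); o=np.array([.588,.195])
def prof(n,C):
    d=C[...,:2]-o; u=d@ax*1000; v=d@ay*1000; Z=C[...,2]*1000
    m=(np.abs(u)<45)&(np.abs(v)<125)&(Z>25)&(Z<60)
    b=np.arange(-124,126,2); print(n,"across:",[(int(x),round(float(np.percentile(Z[m&(np.abs(v-x)<1)],75)))) for x in b if (m&(np.abs(v-x)<1)).sum()>5])
    m2=(np.abs(v)<15)&(Z>25)&(Z<60); b=np.arange(-84,112,2)
    print(n,"along:",[(int(x),round(float(np.median(Z[m2&(np.abs(u-x)<1)])))) for x in b if (m2&(np.abs(u-x)<1)).sum()>3])
    return u,v,Z
for n in ("top","side"): prof(n,np.load(n+"0.npy"))
for n in ("top","side"):
    D=np.load(n+"1.npz"); C=D["C"]; d=C[...,:2]-o; u=d@ax*1000; v=d@ay*1000; Z=C[...,2]*1000
    hsv=cv2.cvtColor(D["img"],cv2.COLOR_BGR2HSV)
    m=(np.abs(u)<75)&(np.abs(v)<35)&(Z>64)&(Z<118)&(hsv[...,0]>100)&(hsv[...,0]<125)&(hsv[...,1]>150)
    if m.sum()<5: continue
    print(n,"blue pts",m.sum(),"u",np.percentile(u[m],[1,5,95,99]).round(),"v",np.percentile(v[m],[1,5,50,95,99]).round(1),"z",np.percentile(Z[m],[1,99]).round(1))
    s=m&(Z<98)&(Z>70); s2=m&(Z>105)
    print(" +y face v",np.percentile(v[s],[10,50,90]).round(1),s.sum()," top z",np.median(Z[s2]).round(1),"top u",np.percentile(u[s2],[2,98]).round(1),"v",np.percentile(v[s2],[2,98]).round(1))
    k=(np.abs(u)<80)&(np.abs(v)<24)&(Z>64)&(Z<113)&(hsv[...,2]<70)&(u<-30)
    print(" black end -u", np.percentile(u[k],[2,10,50]).round(1) if k.any() else None)
    if n=="side":
        s3=s&(np.abs(v-np.median(v[s]))<4); A=np.polyfit(u[s3],v[s3],1); print(" face slope deg",np.degrees(A[0]).round(2))
```

```text
top across: [(-124, 32), (-122, 32), (-120, 32), (-118, 32), (-116, 48), (-114, 50), (-112, 50), (-110, 36), (-108, 35), (-106, 36), (-104, 37), (-102, 38), (-100, 36), (-98, 37), (-96, 37), (-94, 37), (-92, 37), (-90, 37), (-88, 36), (-86, 37), (-84, 36), (-82, 36), (-80, 37), (-78, 36), (-76, 36), (-74, 37), (-72, 35), (-70, 36), (-68, 36), (-66, 37), (-64, 47), (-62, 51), (-60, 49), (-58, 33), (-56, 32), (-54, 33), (-52, 31), (-50, 33), (-48, 31), (-46, 32), (-44, 33), (-42, 32), (-40, 33), (-38, 32), (-36, 32), (-34, 33), (-32, 33), (-30, 32), (-28, 32), (-26, 45), (-24, 50), (-22, 49), (-20, 37), (-18, 36), (-16, 36), (-14, 36), (-12, 36), (-10, 37), (-8, 37), (-6, 36), (-4, 35), (-2, 36), (0, 36), (2, 36), (4, 37), (6, 36), (8, 36), (10, 36), (12, 37), (14, 36), (16, 36), (18, 37), (20, 37), (22, 35), (24, 36), (26, 45), (28, 49), (30, 51), (34, 33), (36, 34), (38, 33), (40, 33), (42, 32), (44, 32), (46, 33), (48, 32), (50, 32), (52, 33), (54, 32), (56, 32), (58, 33), (60, 33), (62, 34), (64, 48), (66, 49), (68, 49), (70, 46), (72, 37), (74, 36), (76, 37), (78, 37), (80, 36), (
[... 3289 characters left out ...]
107.6 115.6]Traceback (most recent call last):
  File "<stdin>", line 18, in <module>
    return _quantile_unchecked(
        a, q, axis, out, overwrite_input, method, keepdims, weights)
    return _ureduce(a,
                    func=_quantile_ureduce_func,
    ...<5 lines>...
                    overwrite_input=overwrite_input,
                    method=method)
    r = func(a, **kwargs)
    result = _quantile(arr,
                       quantiles=q,
    ...<2 lines>...
                       out=out,
                       weights=wgt)
    slices_having_nans = np.isnan(arr[-1, ...])
                                  ~~~^^^^^^^^^
IndexError: index -1 is out of bounds for axis 0 with size 0
```

Run:
```python
from h import *
a=np.radians(9.3); ax=np.array([np.cos(a),np.sin(a)]); ay=np.array([-np.sin(a),np.cos(a)]); o=np.array([.5842,.1967])
D=np.load("side1.npz"); C=D["C"]; d=C[...,:2]-o; u=d@ax*1000; v=d@ay*1000; Z=C[...,2]*1000
hsv=cv2.cvtColor(D["img"],cv2.COLOR_BGR2HSV)
m=(np.abs(u)<80)&(np.abs(v)<40)&(Z>64)&(Z<118)&(hsv[...,0]>100)&(hsv[...,0]<128)&(hsv[...,1]>130)
print(m.sum(),np.percentile(u[m],[1,99]).round(1),np.percentile(v[m],[1,50,99]).round(1),np.percentile(Z[m],[1,50,99]).round(1))
s=m&(Z<100); print("face v",np.percentile(v[s],[10,50,90]).round(1),s.sum())
s2=m&(Z>105); print("top",s2.sum(),np.percentile(u[s2],[1,99]).round(1),np.percentile(v[s2],[1,99]).round(1))
# near end: anything at pack height with u<-40
k=(u<-30)&(u>-85)&(np.abs(v)<28)&(Z>66)&(Z<112); print("end",k.sum(),np.percentile(u[k],[1,3,10,30]).round(1),np.percentile(Z[k],[2,98]).round(),"v",np.percentile(v[k],[2,98]).round(1))
for zz in range(68,114,6):
    q=k&(np.abs(Z-zz)<3); 
    if q.any(): print(zz,q.sum(),"umin",np.percentile(u[q],3).round(1),"vmin,max",np.percentile(v[q],[3,97]).round(1))
```

```text
286 [-42.1  58.2] [-21.1  16.5  21.8] [ 70.3 109.9 115.1]
face v [18.7 19.7 20.8] 89
top 184 [-42.1  58.4] [-20.6  21. ]
end 234 [-53.4 -53.1 -52.7 -52. ] [ 67. 112.] v [-18.1  21. ]
68 19 umin -53.0 vmin,max [-13.6  21. ]
74 22 umin -52.9 vmin,max [-17.8  20.9]
80 25 umin -53.0 vmin,max [-19.   20.8]
86 19 umin -53.5 vmin,max [-10.1  21.2]
92 20 umin -53.3 vmin,max [-14.7  20.6]
98 24 umin -53.0 vmin,max [-12.7  20.9]
104 27 umin -52.8 vmin,max [-16.5  20.7]
110 78 umin -52.5 vmin,max [-18.   20.3]
```

```bash
python3 -m pendant '0 0 0 -0.0065 0 0 1;0 0 0 -0.0065 0 0.01 1;0 0 0 -0.0065 0 0.018 1;0 0 0 -0.0065 0 0.022 1;0 0 0 -0.0065 0 0.022 1'; python3 -m pendant '0 0 0 0 0 0.001 1;0 0 0 0 0 0.002 1;0 0 0 0 0 0.003 1;0 0 0 0 0 0.004 1'
python3 - <<'E'
from h import *
f=ctrl.grab_frame("side")
cv2.imwrite("pics/bay2.png",cv2.resize(f["img"][190:310,120:270],None,fx=4,fy=4,interpolation=cv2.INTER_CUBIC))
E
```

```text
t: 7.2
eef_pos: [0.5811, 0.1956, 0.0698]
ee_rot: [0.0, 0.997, 0.082, -0.001]
force: [-0.0, -0.0, -5.2]
gripper_width: 0.0394
gripper_force: 54.0
t: 7.6
eef_pos: [0.5822, 0.1957, 0.0674]
ee_rot: [-0.0, 0.997, 0.082, 0.0]
force: [-0.5, 0.4, -5.1]
gripper_width: 0.0394
gripper_force: 54.0
```

View pics/bay2.png

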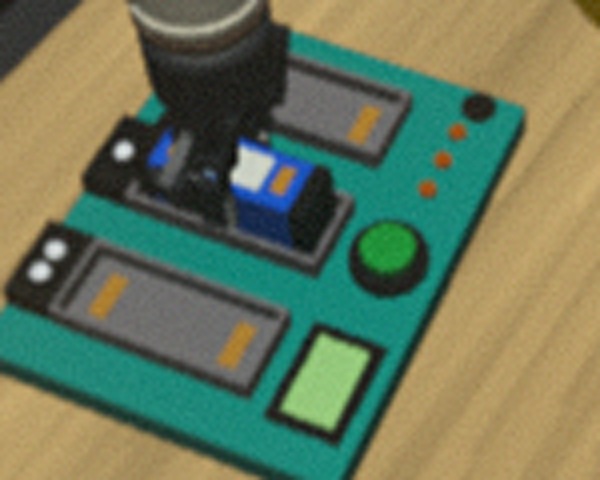

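The blue pack at crop (270,200) sits inside the one-dot tray's walls. The force shows its weight is still hanging, so it needs to go a bit lower.

```bash
python3 -m pendant '0 0 0 0 0 0.0007 1;0 0 0 0 0 0.0014 1;0 0 0 0 0 0.002 1;0 0 0 0 0 0.002 1'; python3 -m pendant '0 0 0 0 0 0.0007 1;0 0 0 0 0 0.0014 1;0 0 0 0 0 0.002 1;0 0 0 0 0 0.002 1'
```

```text
t: 8.05
eef_pos: [0.5824, 0.1957, 0.0665]
ee_rot: [0.0, 0.997, 0.082, 0.0]
force: [-5.4, -1.5, 4.9]
gripper_width: 0.04
gripper_force: 55.0
t: 8.45
eef_pos: [0.5824, 0.1958, 0.0664]
ee_rot: [0.0, 0.997, 0.082, -0.0]
force: [-12.2, -2.0, 17.7]
gripper_width: 0.0396
gripper_force: 56.8
```

```bash
python3 -m pendant '0 0 0 0 0 -0.001 1;0 0 0 0 0 -0.0015 1;0 0 0 0 0 -0.0015 0;0 0 0 0 0 -0.0015 0;0 0 0 0 0 -0.0015 0';  python3 -m pendant '0 0 0 0 0 0 0;0 0 0 0 0 0 0;0 0 0 0 0 -0.03 0;0 0 0 0 0 -0.07 0; 0 0 0 0 0 -0.11 0'; python3 plan.py .465 -.098 .17 -23
```

```text
t: 8.95
eef_pos: [0.5825, 0.1957, 0.0649]
ee_rot: [-0.0, 0.997, 0.082, 0.0]
force: [0.4, 0.2, -0.1]
gripper_width: 0.0808
gripper_force: 0.0
t: 9.45
eef_pos: [0.5815, 0.1956, 0.1754]
ee_rot: [0.0, 0.997, 0.082, -0.001]
force: [0.7, 0.9, 0.6]
gripper_width: 0.0854
gripper_force: 0.0
at [0.5815 0.1956 0.1754] rot [3.000e-04 1.400e-03 5.654e-01] shift [-0.1629  0.2706  0.0056] t 9.45 F [0.7 0.9 0.6] w 0.0854 0.0 j [0.13 0.32 1.55 0.   1.27 1.53]
```

```bash
python3 -m pendant '0 0 0.113 -0.032 0.054 0 0;0 0 0.226 -0.064 0.108 0 0;0 0 0.339 -0.096 0.162 0 0;0 0 0.452 -0.128 0.216 0 0;0 0 0.565 -0.163 0.2706 0 0'>/dev/null;  python3 -m pendant '0 0 0 0 0 0 0;0 0 0 0 0 0 0'; python3 plan.py .467 -.099 .030 -23
```

```text
t: 10.15
eef_pos: [0.4904, -0.0378, 0.175]
ee_rot: [-0.0, 0.98, -0.2, 0.0]
force: [0.1, -0.8, 0.1]
gripper_width: 0.0853
gripper_force: 0.0
at [ 0.4904 -0.0378  0.175 ] rot [-0.0005 -0.0004 -0.0017] shift [0.0024 0.0656 0.1449] t 10.15 F [ 0.1 -0.8  0.1] w 0.0853 0.0 j [-0.32  0.01  1.9   0.    1.23  1.65]
```

```bash
python3 -m pendant '0 0 0 0.001 0.03 0.02 0;0 0 0 0.0024 0.0655 0.05 0;0 0 0 0.0024 0.0655 0.07 0;0 0 0 0.0024 0.0655 0.07 0;0 0 0 0.0024 0.0655 0.07 0'
python3 - <<'E'
from h import *
a=np.radians(9.3); ax=np.array([np.cos(a),np.sin(a)]); ay=np.array([-np.sin(a),np.cos(a)]); o=np.array([.5842,.1967])
for n in ("top","side"):
    f=ctrl.grab_frame(n); C=cloud(f); d=C[...,:2]-o; u=d@ax*1000; v=d@ay*1000; Z=C[...,2]*1000
    m=(np.abs(u)<85)&(np.abs(v)<40)&(Z>77)&(Z<95); P=planept(f,np.argwhere(m)[:,::-1],.084)[:,:2]-o
    print(n,m.sum(),np.median(Z[m]).round(1),"u",np.percentile(P@ax*1000,[1,99]).round(1),"v",np.percentile(P@ay*1000,[1,99]).round(1),rect(f,m,.084))
E
python3 plan.py .467 -.099 .030 -23
```

```text
t: 10.65
eef_pos: [0.4677, -0.0971, 0.1051]
ee_rot: [-0.0, 0.98, -0.198, -0.0]
force: [-0.5, -0.2, 0.1]
gripper_width: 0.0852
gripper_force: 0.0
top 718 85.1 u [-61.7  57.9] v [-19.6  20.8] (array([582. , 197.1]), 122.9, 41.4, 9.3, 'mean', array([581.8, 197. ], dtype=float32), 'yaw', 9.5, 'LxW', array([0.1228, 0.0412]))
side 687 83.3 u [-60.1  59.4] v [-17.4  24.8] (array([583.1, 200.3]), 121.7, 43.9, 9.7, 'mean', array([582.6, 200.2], dtype=float32), 'yaw', 9.5, 'LxW', array([0.1228, 0.0426]))
at [ 0.4686 -0.0976  0.1062] rot [-0.0001 -0.0026  0.0027] shift [-0.0012  0.0019  0.0762] t 10.75 F [ 1.  -0.4  0. ] w 0.0853 0.0 j [-0.46  0.07  1.99  0.    1.07  1.51]
```

```bash
python3 -m pendant '0 0 0 0 0.001 0.03 0; 0 0 0 0 0.001 0.055 0; 0 0 0 0 0.001 0.07 0; 0 0 0 0 0.001 0.076 0; 0 0 0 0 0.001 0.076 0' 40; python3 -m pendant '0 0 0 0 0 0 1;0 0 0 0 0 0 1;0 0 0 0 0 0 1;0 0 0 0 0 0 1;0 0 0 0 0 0 1'  ; python3 -m pendant '0 0 0 0 0 0 1;0 0 0 0 0 -0.03 1;0 0 0 0 0 -0.06 1;0 0 0 0 0 -0.1 1;0 0 0 0 0 -0.13 1' 50; python3 plan.py .569 .2845 .15 9.3
```

```text
t: 11.25
eef_pos: [0.4673, -0.0988, 0.0291]
ee_rot: [0.0, 0.98, -0.199, 0.0]
force: [-1.0, -0.3, -0.6]
gripper_width: 0.0853
gripper_force: 0.0
t: 11.75
eef_pos: [0.4676, -0.0998, 0.0298]
ee_rot: [0.0, 0.98, -0.199, 0.001]
force: [-1.9, -0.8, 6.5]
gripper_width: 0.0391
gripper_force: 42.3
t: 12.25
eef_pos: [0.4663, -0.0988, 0.1598]
ee_rot: [-0.0, 0.98, -0.199, -0.0]
force: [0.8, 0.8, -4.8]
gripper_width: 0.0395
gripper_force: 53.4
at [ 0.4663 -0.0988  0.1598] rot [-5.000e-04  5.000e-04 -5.634e-01] shift [-0.0551 -0.3929  0.01  ] t 12.25 F [ 0.8  0.8 -4.8] w 0.0395 53.4 j [-0.46 -0.01  1.96  0.    1.19  1.51]
```

```bash
python3 -m pendant '0 0 -0.11 -0.011 -0.045 0 1;0 0 -0.22 -0.022 -0.09 0 1;0 0 -0.33 -0.033 -0.135 0 1;0 0 -0.44 -0.044 -0.18 0 1;0 0 -0.5634 -0.055 -0.225 0 1' ; python3 plan.py .569 .2845 .15 9.3
```

```text
t: 12.75
eef_pos: [0.5027, 0.1314, 0.1575]
ee_rot: [-0.0, 0.997, 0.083, -0.001]
force: [0.5, -0.9, -5.4]
gripper_width: 0.0392
gripper_force: 53.5
at [0.5027 0.1314 0.1575] rot [-0.0006  0.0025  0.0047] shift [ 0.0908 -0.1399  0.0073] t 12.75 F [ 0.5 -0.9 -5.4] w 0.0392 53.5 j [0.02 0.11 1.84 0.   1.2  1.43]
```

```bash
python3 -m pendant '0 0 0.004 0.03 -0.045 0 1;0 0 0.004 0.06 -0.09 0 1;0 0 0.004 0.085 -0.13 0 1;0 0 0.004 0.091 -0.14 0 1;0 0 0.004 0.091 -0.14 0 1' >/dev/null;python3 -m pendant '0 0 0 0 0 0 1;0 0 0 0 0 0 1'; python3 plan.py .569 .2845 .095 9.3
```

```text
t: 13.45
eef_pos: [0.5702, 0.2813, 0.1577]
ee_rot: [0.0, 0.997, 0.079, -0.001]
force: [0.2, -0.2, -5.4]
gripper_width: 0.0395
gripper_force: 53.7
at [0.5702 0.2813 0.1577] rot [ 0.0005  0.0024 -0.0048] shift [-0.0006 -0.0034  0.0627] t 13.45 F [ 0.2 -0.2 -5.4] w 0.0395 53.7 j [ 0.27  0.39  1.5  -0.    1.25  1.68]
```

Next I'll lower it to just above the walls and check the pack against its bay with the side camera.

```bash
cat > chk.py <<'E'
import sys; from h import *
a=np.radians(9.3); ax=np.array([np.cos(a),np.sin(a)]); ay=np.array([-np.sin(a),np.cos(a)]); o=np.array([.5842,.1967])+float(sys.argv[1])*ay
lo,hi=float(sys.argv[2]),float(sys.argv[3])
f=ctrl.grab_frame("side"); C=cloud(f); d=C[...,:2]-o; u=d@ax*1000; v=d@ay*1000; Z=C[...,2]*1000
k=(u<-28)&(u>-85)&(np.abs(v)<30)&(Z>lo)&(Z<hi); print("-x end u",np.percentile(u[k],[2,10]).round(1),"v",np.percentile(v[k],[2,98]).round(1),"n",k.sum(),"ztop",np.percentile(Z[k],95).round(1))
q=(np.abs(u+35)<20)&(v>5)&(v<32)&(Z>lo)&(Z<hi-8); print("+y face v",np.percentile(v[q],[10,50,90]).round(1),q.sum())
# slope
if q.sum()>20: print("slope deg",np.degrees(np.polyfit(u[q],v[q],1)[0]).round(1))
E
python3 -m pendant '0 0 -0.005 -0.0006 -0.0034 0.03 1;0 0 -0.005 -0.0006 -0.0034 0.055 1;0 0 -0.005 -0.0006 -0.0034 0.065 1;0 0 -0.005 -0.0006 -0.0034 0.065 1' ; python3 chk.py .09 66 114;python3 plan.py .569 .2845 .064 9.3
```

```text
t: 13.85
eef_pos: [0.5684, 0.2843, 0.0918]
ee_rot: [0.0, 0.997, 0.081, -0.002]
force: [-0.3, -0.3, -5.3]
gripper_width: 0.0396
gripper_force: 53.5
-x end u [-61.4 -60.8] v [-17.5  21.7] n 426 ztop 113.0
+y face v [19.7 20.7 21.2] 118
slope deg -0.1
at [0.5697 0.2849 0.0936] rot [0.0002 0.0011 0.0002] shift [-0.0007  0.0002  0.0296] t 13.9 F [-0.2 -0.2 -5. ] w 0.0394 53.5 j [ 0.27  0.47  1.53 -0.    1.14  1.68]
```

```bash
python3 -m pendant '0 0 0 0.0005 0 0.01 1;0 0 0 0.0005 0 0.018 1;0 0 0 0.0005 0 0.023 1;0 0 0 0.0005 0 0.025 1;0 0 0 0.0005 0 0.026 1'; python3 -m pendant '0 0 0 0 0 0.0007 1;0 0 0 0 0 0.0014 1;0 0 0 0 0 0.002 1;0 0 0 0 0 0.002 1'; python3 -m pendant '0 0 0 0 0 0.0007 1;0 0 0 0 0 0.0014 1;0 0 0 0 0 0.0014 1'
```

```text
t: 14.4
eef_pos: [0.5704, 0.2857, 0.0675]
ee_rot: [0.0, 0.997, 0.082, -0.0]
force: [-0.1, 0.7, -5.0]
gripper_width: 0.0392
gripper_force: 53.8
t: 14.8
eef_pos: [0.5705, 0.2857, 0.0658]
ee_rot: [-0.0, 0.997, 0.082, 0.0]
force: [-0.1, 0.3, -5.6]
gripper_width: 0.0393
gripper_force: 53.8
t: 15.1
eef_pos: [0.5703, 0.2857, 0.0642]
ee_rot: [0.0, 0.997, 0.082, -0.0]
force: [0.1, 0.8, -4.8]
gripper_width: 0.0394
gripper_force: 53.8
```

```bash
python3 -m pendant '0 0 0 0 0 0.0007 1;0 0 0 0 0 0.0014 1;0 0 0 0 0 0.0014 1'; python3 -m pendant '0 0 0 0 0 0.0005 1;0 0 0 0 0 0.001 1;0 0 0 0 0 0.001 1'
```

```text
t: 15.4
eef_pos: [0.5707, 0.2858, 0.0639]
ee_rot: [0.0, 0.997, 0.082, 0.0]
force: [-5.1, -1.7, 3.2]
gripper_width: 0.0391
gripper_force: 54.6
t: 15.7
eef_pos: [0.5707, 0.2858, 0.0639]
ee_rot: [0.0, 0.997, 0.082, 0.0]
force: [-7.5, -3.6, 10.3]
gripper_width: 0.0395
gripper_force: 55.7
```

Contact with the floor, so I'll release it, rise and head for red.

```bash
python3 -m pendant '0 0 0 0 0 -0.001 1;0 0 0 0 0 -0.001 1;0 0 0 0 0 -0.001 0;0 0 0 0 0 -0.001 0;0 0 0 0 0 -0.001 0';  python3 -m pendant '0 0 0 0 0 -0.001 0;0 0 0 0 0 -0.001 0;0 0 0 0 0 -0.03 0;0 0 0 0 0 -0.07 0; 0 0 0 0 0 -0.11 0'; python3 plan.py .46 -.355 .17 3.4
```

```text
t: 16.2
eef_pos: [0.5709, 0.2858, 0.063]
ee_rot: [-0.0, 0.997, 0.082, 0.0]
force: [-1.1, -1.0, -0.4]
gripper_width: 0.0807
gripper_force: 0.0
t: 16.7
eef_pos: [0.57, 0.2856, 0.1736]
ee_rot: [0.0, 0.997, 0.082, -0.001]
force: [1.0, 0.9, -0.5]
gripper_width: 0.0856
gripper_force: 0.0
at [0.57   0.2856 0.1736] rot [0.0002 0.0014 0.104 ] shift [-0.2127  0.6142  0.004 ] t 16.7 F [ 1.   0.9 -0.5] w 0.0856 0.0 j [0.28 0.38 1.48 0.   1.28 1.68]
```

```bash
python3 -m pendant '0 0 0.03 -0.015 0.045 0 0;0 0 0.06 -0.03 0.09 0 0;0 0 0.09 -0.046 0.135 0 0;0 0 0.104 -0.062 0.18 0 0;0 0 0.104 -0.078 0.225 0 0'>/dev/null;  python3 plan.py .46 -.355 .17 3.4
```

```text
at [0.5297 0.0494 0.1732] rot [ 0.0002 -0.0008  0.0002] shift [-0.0936  0.3995  0.0032] t 17.2 F [ 1.  -0.2 -0.7] w 0.0856 0.0 j [-0.13  0.12  1.8  -0.    1.23  1.38]
```

```bash
python3 -m pendant '0 0 0 -0.011 0.047 0 0;0 0 0 -0.022 0.094 0 0;0 0 0 -0.033 0.14 0 0;0 0 0 -0.044 0.188 0 0;0 0 0 -0.055 0.235 0 0'>/dev/null;  python3 plan.py .46 -.355 .17 3.4;  python3 - <<'E'
from h import *
f=ctrl.grab_frame("top"); C=cloud(f)
m=(np.hypot(C[...,0]-.46,C[...,1]+.353)<.085)&(C[...,2]>.044)&(C[...,2]<.06); print(rect(f,m,.05))
f=ctrl.grab_frame("side"); C=cloud(f)
m=(np.hypot(C[...,0]-.584,C[...,1]-.197)<.15)&(C[...,2]>.077)&(C[...,2]<.095)
n,l,st,_=cv2.connectedComponentsWithStats(m.astype(np.uint8))
for k in range(1,n):
    if st[k,4]>100: print(np.median(C[l==k][:,2]),rect(f,l==k,.084))
E
```

```text
at [ 0.4887 -0.1888  0.1733] rot [ 0.0005 -0.0009 -0.    ] shift [-0.0385  0.1642  0.0034] t 17.7 F [ 0.5  0.6 -0.2] w 0.0854 0.0 j [-0.6   0.1   1.82  0.    1.23  0.91]
(array([ 452.4, -358.3]), 108.9, 42.0, 2.9, 'mean', array([ 445.3, -359.3], dtype=float32), 'yaw', -1.6, 'LxW', array([0.0959, 0.0403]))
0.08323061321557668 (array([582.8, 199.8]), 122.4, 43.0, 9.7, 'mean', array([582.4, 199.9], dtype=float32), 'yaw', 9.6, 'LxW', array([0.1225, 0.0421]))
0.0832233673779288 (array([569.3, 289.4]), 123.2, 43.5, 9.1, 'mean', array([568.6, 289.7], dtype=float32), 'yaw', 9.2, 'LxW', array([0.1236, 0.0419]))
```

```bash
python3 -m pendant '0 0 0 -0.011 0.047 0 0;0 0 0 -0.022 0.094 0 0;0 0 0 -0.033 0.14 0 0;0 0 0 -0.0385 0.164 0.03 0;0 0 0 -0.0385 0.164 0.06 0'>/dev/null; python3 -m pendant '0 0 0 0 0 0 0;0 0 0 0 0 0 0' >/dev/null;  python3 plan.py .4605 -.3555 .030 3.2
```

```text
at [ 0.4607 -0.3518  0.113 ] rot [-0.0013  0.0007  0.0043] shift [-0.0003  0.0038  0.083 ] t 18.5 F [0.2 0.2 1. ] w 0.0853 0.0 j [-0.86  0.31  1.7   0.    1.13  0.65]
```

```bash
python3 -m pendant '0 0 0.004 0 0.003 0.03 0; 0 0 0.004 0 0.0038 0.06 0; 0 0 0.004 0 0.0038 0.075 0; 0 0 0.004 0 0.0038 0.082 0; 0 0 0.004 0 0.0038 0.082 0' 40; python3 -m pendant '0 0 0 0 0 0 1;0 0 0 0 0 0 1;0 0 0 0 0 0 1;0 0 0 0 0 0 1;0 0 0 0 0 0 1'  ; python3 -m pendant '0 0 0 0 0 0 1;0 0 0 0 0 -0.03 1;0 0 0 0 0 -0.06 1;0 0 0 0 0 -0.1 1;0 0 0 0 0 -0.13 1' 50; python3 plan.py .599 .107 .16 9.3
```

```text
t: 19.0
eef_pos: [0.4612, -0.3564, 0.0314]
ee_rot: [0.0, 1.0, 0.028, 0.0]
force: [0.6, 0.4, 0.4]
gripper_width: 0.0856
gripper_force: 0.0
t: 19.5
eef_pos: [0.4615, -0.3578, 0.0324]
ee_rot: [0.001, 1.0, 0.028, 0.001]
force: [-1.1, -1.2, 5.9]
gripper_width: 0.0396
gripper_force: 41.9
t: 20.0
eef_pos: [0.4604, -0.356, 0.1619]
ee_rot: [-0.001, 1.0, 0.028, -0.0]
force: [1.1, -0.4, -3.8]
gripper_width: 0.0394
gripper_force: 52.6
at [ 0.4604 -0.356   0.1619] rot [-0.0012  0.0005 -0.1069] shift [ 0.1641 -0.4546  0.0023] t 20.0 F [ 1.1 -0.4 -3.8] w 0.0394 52.6 j [-0.87  0.26  1.66  0.    1.23  0.65]
```

```bash
python3 -m pendant '0 0 -0.03 0.016 -0.045 0 1;0 0 -0.06 0.032 -0.09 0 1;0 0 -0.09 0.049 -0.135 0 1;0 0 -0.107 0.065 -0.18 0 1;0 0 -0.107 0.081 -0.225 0 1' >/dev/null; python3 plan.py .599 .107 .16 9.3
```

```text
at [ 0.5282 -0.125   0.1596] rot [-0.002   0.0023  0.0001] shift [ 1.074e-01 -2.175e-01 -2.000e-04] t 20.5 F [ 0.9 -0.1 -3.9] w 0.039 52.6 j [-0.46  0.16  1.77  0.    1.21  0.95]
```

```bash
python3 -m pendant '0 0 0 0.022 -0.045 0 1;0 0 0 0.045 -0.09 0 1;0 0 0 0.067 -0.135 0 1;0 0 0 0.09 -0.18 0 1;0 0 0 0.107 -0.2175 0 1' >/dev/null; python3 -m pendant '0 0 0 0 0 0 1;0 0 0 0 0 0 1' ; python3 plan.py .599 .107 .095 9.3
```

```text
t: 21.2
eef_pos: [0.5983, 0.1055, 0.1593]
ee_rot: [-0.0, 0.997, 0.082, -0.002]
force: [0.6, -0.8, -3.4]
gripper_width: 0.0393
gripper_force: 52.8
at [0.5983 0.1055 0.1593] rot [-0.0003  0.0035  0.0024] shift [ 0.0012 -0.0013  0.0643] t 21.2 F [ 0.6 -0.8 -3.4] w 0.0393 52.8 j [-0.02  0.32  1.58 -0.    1.24  1.38]
```

```bash
python3 -m pendant '0 0 0.001 0.001 -0.0013 0.03 1;0 0 0.001 0.001 -0.0013 0.055 1;0 0 0.001 0.001 -0.0013 0.065 1;0 0 0.001 0.001 -0.0013 0.065 1' ; python3 chk.py -.09 66 114;python3 plan.py .5985 .107 .066 9.3
```

```text
t: 21.6
eef_pos: [0.5983, 0.1049, 0.0936]
ee_rot: [-0.0, 0.997, 0.08, -0.003]
force: [-0.4, 0.1, -4.4]
gripper_width: 0.0392
gripper_force: 52.7
-x end u [-61.6 -61. ] v [-19.7  20.1] n 342 ztop 112.4
+y face v [17.2 18.5 19.6] 123
slope deg -0.1
at [0.5998 0.1051 0.0955] rot [-0.0003  0.0018 -0.0021] shift [-0.0009 -0.0021  0.0295] t 21.65 F [-0.   0.2 -3.3] w 0.0396 52.7 j [-0.02  0.4   1.62 -0.    1.12  1.39]
```

```bash
python3 -m pendant '0 0 0 0.0008 -0.0015 0.003 1;0 0 0 0.0008 -0.0015 0.012 1;0 0 0 0.0008 -0.0015 0.019 1;0 0 0 0.0008 -0.0015 0.023 1;0 0 0 0.0008 -0.0015 0.025 1'; python3 -m pendant '0 0 0 0 0 0.0007 1;0 0 0 0 0 0.0014 1;0 0 0 0 0 0.002 1;0 0 0 0 0 0.002 1'; python3 -m pendant '0 0 0 0 0 0.0007 1;0 0 0 0 0 0.0014 1;0 0 0 0 0 0.0014 1'
```

```text
t: 22.15
eef_pos: [0.6004, 0.1076, 0.0702]
ee_rot: [-0.0, 0.997, 0.081, -0.001]
force: [-0.2, -0.9, -5.0]
gripper_width: 0.0392
gripper_force: 52.8
t: 22.55
eef_pos: [0.601, 0.1075, 0.0691]
ee_rot: [0.0, 0.997, 0.081, 0.0]
force: [-0.2, -0.1, -3.0]
gripper_width: 0.0391
gripper_force: 52.8
t: 22.85
eef_pos: [0.6008, 0.1075, 0.0675]
ee_rot: [-0.0, 0.997, 0.081, -0.0]
force: [-0.4, 0.6, -4.0]
gripper_width: 0.0395
gripper_force: 52.8
```

```bash
python3 -m pendant '0 0 0 0 0 0.0007 1;0 0 0 0 0 0.0014 1;0 0 0 0 0 0.0014 1'; python3 -m pendant '0 0 0 0 0 0.0005 1;0 0 0 0 0 0.001 1;0 0 0 0 0 0.001 1'
```

```text
t: 23.15
eef_pos: [0.601, 0.1075, 0.0665]
ee_rot: [0.0, 0.997, 0.081, 0.0]
force: [-1.5, -0.5, -1.8]
gripper_width: 0.0396
gripper_force: 53.1
t: 23.45
eef_pos: [0.601, 0.1075, 0.0664]
ee_rot: [0.0, 0.997, 0.081, -0.0]
force: [-5.8, 0.1, 6.8]
gripper_width: 0.0396
gripper_force: 54.2
```

```bash
python3 -m pendant '0 0 0 0 0 -0.0005 1;0 0 0 0 0 -0.0005 1;0 0 0 0 0 -0.0005 0;0 0 0 0 0 -0.0005 0;0 0 0 0 0 -0.0005 0';  python3 -m pendant '0 0 0 0 0 -0.0005 0;0 0 0 0 0 -0.0005 0;0 0 0 0 0 -0.03 0;0 0 0 0 0 -0.07 0; 0 0 0 0 0 -0.10 0'; python3 plan.py .4806 .179 .15 9.3
```

```text
t: 23.95
eef_pos: [0.6012, 0.1075, 0.0656]
ee_rot: [-0.0, 0.997, 0.081, 0.0]
force: [-0.6, 0.3, 0.0]
gripper_width: 0.0806
gripper_force: 0.0
t: 24.45
eef_pos: [0.6014, 0.1075, 0.1678]
ee_rot: [0.0, 0.997, 0.081, 0.001]
force: [0.4, -0.3, -0.4]
gripper_width: 0.0856
gripper_force: 0.0
at [0.6014 0.1075 0.1678] rot [ 0.0003 -0.0017 -0.001 ] shift [-0.1078 -0.09    0.0176] t 24.45 F [ 0.4 -0.3 -0.4] w 0.0856 0.0 j [-0.02  0.32  1.57  0.    1.25  1.39]
```

```bash
python3 -m pendant '0 0 0 -0.03 -0.025 0 1;0 0 0 -0.06 -0.05 0 1;0 0 0 -0.09 -0.075 0 1;0 0 0 -0.108 -0.09 0 1;0 0 0 -0.108 -0.09 0 1' >/dev/null; python3 -m pendant '0 0 0 0 0 0 1;0 0 0 0 0 0 1;0 0 0 0 0 0 1'
python3 - <<'E'
from h import *
f=ctrl.grab_frame("side"); C=cloud(f)
cv2.imwrite("pics/press.png",cv2.resize(f["img"][180:320,110:310],None,fx=3.8,fy=3.8,interpolation=cv2.INTER_CUBIC))
hsv=cv2.cvtColor(f["img"],cv2.COLOR_BGR2HSV); P=C
m=(np.hypot(C[...,0]-.584,C[...,1]-.197)<.15)&(C[...,2]>.077)&(C[...,2]<.088)
for k,(c) in dict(b=(.584,.197),y=(.569,.285),r=(.599,.108)).items():
    q=m&(np.hypot(C[...,0]-c[0],C[...,1]-c[1])<.04); print(k,q.sum(),np.percentile(C[q][:,2],[5,50,95]).round(4))
p,R=toolpose(); L=(C-p)@R; q=(np.abs(L[...,0])<.03)&(np.abs(L[...,1])<.03)&(L[...,2]<.05)&(L[...,2]>-.03); print("tip ahead",np.percentile(L[q][:,2],[90,99]).round(4))
E
python3 plan.py .4806 .179 .075 9.3
```

```text
t: 25.25
eef_pos: [0.4808, 0.1784, 0.1658]
ee_rot: [0.0, 0.997, 0.08, 0.0]
force: [-0.7, -0.8, 0.5]
gripper_width: 0.0
gripper_force: 0.0
b 418 [0.0801 0.0835 0.0861]
y 490 [0.0805 0.0834 0.0861]
r 257 [0.0799 0.0833 0.0862]
tip ahead [0.0089 0.0153]
at [0.4806 0.1785 0.1657] rot [ 0.0001 -0.0003 -0.0019] shift [ 0.     -0.0005  0.0907] t 25.3 F [ 0.5 -0.   0.2] w -0.0002 0.0 j [ 0.12  0.08  1.86 -0.    1.21  1.53]
```

View pics/press.png

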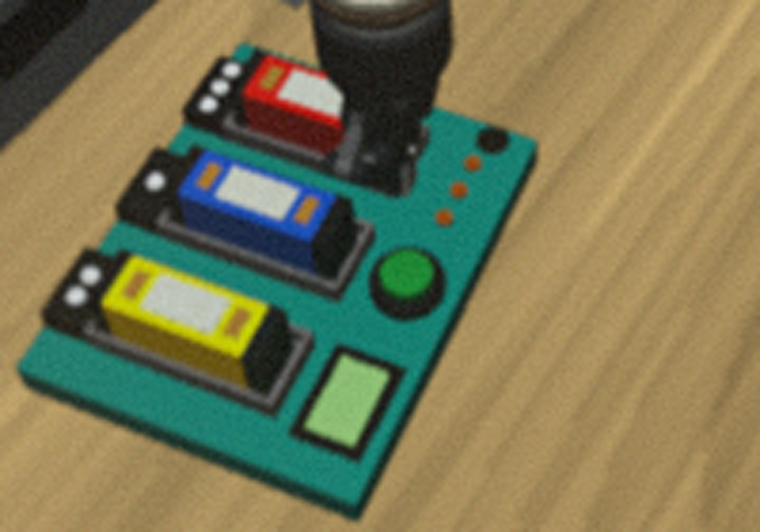

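All three packs lie in the right bays: yellow at crop (190,315) with two dots, blue at (260,210) with one, red at (300,100) with three. The green button at (408,272) is free, so I'll press it.

```bash
python3 -m pendant '0 0 0 0 0 0.04 1;0 0 0 0 0 0.07 1;0 0 0 0 0 0.085 1;0 0 0 0 0 0.091 1;0 0 0 0 0 0.091 1'; python3 -m pendant '0 0 0 0 0 0.002 1;0 0 0 0 0 0.004 1;0 0 0 0 0 0.006 1;0 0 0 0 0 0.008 1;0 0 0 0 0 0.008 1'; python3 -m pendant '0 0 0 0 0 0.001 1;0 0 0 0 0 0.002 1;0 0 0 0 0 0.003 1;0 0 0 0 0 0.003 1'
```

```text
t: 25.8
eef_pos: [0.4797, 0.1787, 0.0741]
ee_rot: [0.0, 0.997, 0.08, -0.001]
force: [-0.2, -0.1, -0.2]
gripper_width: -0.0001
gripper_force: 0.0
t: 26.3
eef_pos: [0.4805, 0.1791, 0.0672]
ee_rot: [-0.0, 0.997, 0.081, 0.001]
force: [0.3, -0.1, 2.9]
gripper_width: -0.0001
gripper_force: 1.2
t: 26.7
eef_pos: [0.4804, 0.1791, 0.064]
ee_rot: [-0.0, 0.997, 0.081, 0.001]
force: [1.6, 0.7, 4.8]
gripper_width: 0.0001
gripper_force: 2.1
```

```bash
python3 -m pendant '0 0 0 0 0 0.001 1;0 0 0 0 0 0.002 1;0 0 0 0 0 0.002 1';  python3 -m pendant '0 0 0 0 0 0.001 1;0 0 0 0 0 0.0015 1;0 0 0 0 0 0.0015 1'
```

```text
t: 27.0
eef_pos: [0.4805, 0.1791, 0.0629]
ee_rot: [0.0, 0.997, 0.081, 0.0]
force: [-1.9, -0.6, 12.3]
gripper_width: 0.0003
gripper_force: 6.1
t: 27.3
eef_pos: [0.4806, 0.1791, 0.0627]
ee_rot: [0.0, 0.997, 0.081, 0.0]
force: [-5.8, -1.4, 23.2]
gripper_width: 0.0004
gripper_force: 11.6
```

```bash
python3 -m pendant '0 0 0 0 0 -0.005 1;0 0 0 0 0 -0.015 1;0 0 0 0 0 -0.045 1;0 0 0 0 0 -0.09 1;0 0 0 0 0 -0.13 1'; python3 -m pendant '0 0 0 -0.04 0.02 -0.02 1;0 0 0 -0.07 0.06 -0.02 1;0 0 0 -0.07 0.10 -0.02 1;0 0 0 -0.07 0.14 -0.02 1;0 0 0 -0.07 0.14 -0.02 1'
python3 - <<'E'
from h import *
f=ctrl.grab_frame("side"); C=cloud(f); hsv=cv2.cvtColor(f["img"],cv2.COLOR_BGR2HSV)
g=(np.hypot(C[...,0]-.4806,C[...,1]-.18)<.02)&(hsv[...,0]>50)&(hsv[...,0]<75)&(hsv[...,1]>150); print("button z",np.percentile(C[g][:,2],[50,90]).round(4),g.sum())
for k,c in dict(b=(.584,.197),y=(.569,.285),r=(.599,.108)).items():
    q=(np.hypot(C[...,0]-c[0],C[...,1]-c[1])<.04)&(C[...,2]>.077); print(k,np.median(C[q][:,2]).round(4))
f=ctrl.grab_frame("top"); cv2.imwrite("pics/final.png",cv2.resize(f["img"],(768,576)))
E
```

```text
t: 27.8
eef_pos: [0.4784, 0.1789, 0.1908]
ee_rot: [0.0, 0.997, 0.081, -0.002]
force: [1.4, 0.5, -0.0]
gripper_width: 0.0002
gripper_force: 0.0
t: 28.3
eef_pos: [0.4328, 0.0262, 0.2098]
ee_rot: [0.0, 0.997, 0.078, -0.001]
force: [-0.7, 1.6, -0.3]
gripper_width: 0.0001
gripper_force: 0.0
button z [0.0508 0.0529] 141
b 0.0835
y 0.0836
r 0.0836
```

View pics/final.png

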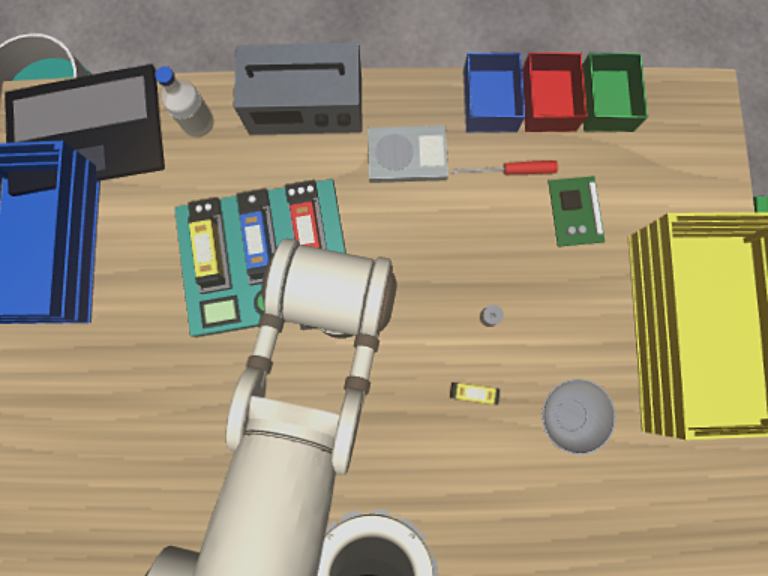

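The packs are in their bays at (205,248), (254,238) and (304,225). The bystanders stand where they were: drive (408,153), board (577,210), motor (491,316), bowl (578,416), small yellow pack (475,393). The button is back up, and the arm touches nothing.

```bash
python3 -c "
from workcell import ctrl; print(ctrl.job_done())"
```

```text
the job is handed in; nothing more can be done
None
```

The blue, yellow and red packs were set down in that order in the one-, two- and three-dot bays, the start button was pressed fully and came back up, and the job was handed in at about 28 s.

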